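Tip test offcuts through the sorting chute

TASK

Swing the sorting chute's clear guard up by its bar and right over past its balance point, so that it stands open by itself, then swing the diverter flap over to the right so that it stays there and the left lane is open. Pick the open-fronted tray up by its grip and tip both tube offcuts out of it into the chute's mouth, so that they slide down into the left lane, then set the empty tray upright back on the worktop and let go. Leave the guard open and everything else where it stands.

Things in the scene. Friction and masses are not known exactly. Their poses are not given: they have to be found in the camera images.
- chute: Sheet-steel sorting chute on a stand, fixed, 320 x 212 mm, 250 mm high; its low end (exits) faces the robot. Origin on the worktop under the flap's pivot; x level, uphill; y to the chute's left; z up. The slippery floor falls 30 degrees towards -x. Used below, in these axes: U (uphill along the floor) = (0.866, 0, 0.5), V = (0, 1, 0), N (square off the floor) = (-0.5, 0, 0.866).
- guard (a joint): Guard: clear panel in an aluminium frame, 164 x 124 x 5 mm, lying over the mouth, hinged along its right wall on an axis parallel to U. 0 = shut; grows as its left edge swings up and over to the right. Balances at 1.57: beyond, it falls open by its own weight to its stop at 2.15 rad and stays; below, it falls shut. Hinge nearly free, 0.22 kg.
- guard_bar (a point): Middle of the guard's steel bar: 10 mm thick, 80 mm long between two arms, parallel to U, 35 mm beyond the guard's left edge in the panel's plane (30 mm clear gap to the frame; free below). At guard angle q it stands at guard_hinge + 0.159 (cos q V + sin q N).
- guard_hinge (a point): Point on the guard's hinge axis abreast of the bar's middle: 60 mm U - 60 mm V + 80 mm N from flap_pivot.
- flap (a joint): Diverter flap: plate 108 mm long, 5 mm thick, standing 42 mm high on the chute floor, pivoted at the splitter's nose, free end uphill. 0 = straight uphill (balance); + = free end left (left lane closed), - = right (left lane open); stops at -0.48 and 0.48 rad. Leans left at the start. Past 0 it falls to the other stop by its weight and stays. Hinge nearly free.
- flap_post (a point): The flap's grip post: round, steel, 12 mm thick, parallel to N, 60 mm from the pivot, its sides bare from the flap's top edge, 42 mm off the floor, to 74 mm; this point is on its axis 64 mm off the floor. At flap angle f: flap_pivot + 0.060 (cos f U + sin f V) + 0.064 N. The shut guard covers it.
- flap_pivot (a point): Point on the chute floor where the flap's pivot stands, at the uphill nose of the splitter, 102.5 mm straight above the chute's origin.
- mouth (a point): Where the tray's front edge should come to tip it out: mid-channel, 130 mm U + 35 mm N from flap_pivot, uphill of the flap's free end. The mouth is a channel 112 mm wide inside, open above, with side walls 76 mm high along N; it reaches 166 mm uphill of the pivot, to a low back wall, 30 mm high.
- left_lane (a point): Middle of the left lane's floor. Below the pivot a splitter wall, 36 mm high, parts two lanes, left and right, each 97 mm wide, 185 mm long, with outer and end walls 42 mm high along N, where parts come to rest.
- tray_grip (a point): Centre of the upright black grip (14 mm in x, 52 in y, 36 high) of the loose tray, 92 mm above its underside, over its middle. Steel tray 135 x 76 mm, walls 30 mm high, floor 4 mm; its -x front is open, x points to its closed back, z up; 0.24 kg. Its load slides out at 35 degrees of tilt, front down. It starts left or right of the chute.
- offcut_long_mid (a point): Centre of the longer square steel tube offcut, 25 x 110 x 25 mm (long in its y), 0.12 kg; lies in the tray, lengthwise to it.
- offcut_short_mid (a point): Centre of the shorter square steel tube offcut, 25 x 90 x 25 mm (long in its y), 0.22 kg; lies in the tray beside the other.
- big_carton: Closed carton, 67 x 112 x 80 mm, bystander on the side of the chute away from the tray; origin at the middle of its underside.
- small_carton: Closed carton, 65 x 70 x 55 mm, bystander behind the chute; origin at the middle of its underside.
- oil: Squat yellow oil bottle, 48 mm wide, 92 mm high, bystander behind the chute; origin at the middle of its underside.
- pliers_1: Pliers, 46 x 162 x 14 mm, lying on the worktop in front, bystander; origin at the middle of the underside.
- gauge: Plug gauge, 12 x 98 x 12 mm, lying on the worktop in front, bystander; origin at the middle of the underside.
There are look-alikes about, which are no part of the job. Leave any green look-alike of the part that bears offcut_long_mid alone.

How it is judged (in metres and radians):
On the way, in this order (a step that is already met when the one before it is completed fails the run):
1. the guard stands open past its balance point by itself, with the gripper away from its bar (value of joint guard above 1.9 rad and distance between the grasp point and guard_bar above 0.05 m), for 0.3 s.
2. the flap lies over to the right by itself, with the gripper away from its post (value of joint flap below -0.38 rad and value of joint guard above 1.9 rad and distance between the grasp point and flap_post above 0.05 m), for 0.2 s.
3. the tray is tipped at least 30 degrees over the mouth (angle between tray_grip's own z axis and vertical above 0.52 rad and horizontal distance between tray_grip and mouth below 0.11 m and height (world z) of tray_grip above 0.2 m), for 0.1 s.
At the end, for the whole second after the job is handed in: Both offcuts lie in the left lane (centres at least 20 mm on the exit side of the flap's pivot and left of the splitter), the guard stands open beyond 1.9 rad and the flap lies to the right beyond -0.38 rad, both by themselves, and the tray stands upright (within 0.1 rad) on the worktop, released (x of offcut_long_mid in the frame of chute between -0.18 and -0.02 m and y of offcut_long_mid in the frame of chute between 0.008 and 0.1 m and z of offcut_long_mid in the frame of chute between 0.015 and 0.15 m and x of offcut_short_mid in the frame of chute between -0.18 and -0.02 m and y of offcut_short_mid in the frame of chute between 0.008 and 0.1 m and z of offcut_short_mid in the frame of chute between 0.015 and 0.15 m and value of joint guard above 1.9 rad and value of joint flap below -0.38 rad and angle between tray_grip's own z axis and vertical below 0.1 rad and height (world z) of tray_grip between 0.085 and 0.1 m); the robot touches nothing.
It fails at once if the big carton pushed more than 30 mm or knocked over (distance of big_carton from where it was at the start of the episode above 0.03 m or angle between big_carton's own z axis and vertical above 0.5 rad).
It fails at once if the small carton pushed more than 30 mm or knocked over (distance of small_carton from where it was at the start of the episode above 0.03 m or angle between small_carton's own z axis and vertical above 0.5 rad).
It fails at once if the oil bottle pushed more than 30 mm or knocked over (distance of oil from where it was at the start of the episode above 0.03 m or angle between oil's own z axis and vertical above 0.5 rad).
It fails at once if the pliers pushed more than 30 mm (distance of pliers_1 from where it was at the start of the episode above 0.03 m).
It fails at once if the plug gauge pushed more than 30 mm (distance of gauge from where it was at the start of the episode above 0.03 m).
It also fails if it takes over 72 s, if anything falls off the work surface, if the arm or the gripper's body presses on something with over 40 N, if the wrist force passes 120 N, or if a joint passes its speed limit or range.

ROBOT

A 6-joint arm with a two-finger parallel gripper is mounted at the origin on a cart in front of the work surface, level with it; the furniture and walls round the work are solid. World frame = base frame: x ahead of the robot, y to its left, z up, the work surface at z = 0. Lengths are in m, angles in degrees, forces in N, time in s.
With the tool pointing down it reaches from about 0.3 to 0.75 m from the base axis. Payload 8.5 kg.
Tool frame: the origin (TCP) lies at the very end of the fingers, on their centre line; the grasp point (between the pads) lies 19 mm behind it; z points along the fingers, y is the line along which they close (so a half turn about z gives the same grasp; the last joint's range is limited). The gripper opens to 85 mm and grips with 20 to 120 N. Pads are 22 mm wide; open, the fingers measure 114 mm over their backs; the gripper's body (76 mm by 85 mm) begins 54 mm behind the grasp point. The pads swing forward as they close: fully open they stand 13 mm farther back than shut.
Start: joints at [-79.716, 21.807, 74.336, -0, 83.858, -12.336], TCP at [0.212, -0.508, 0.205] pointing down, gripper open.
Joint ranges: [-178.18, 178.18], [-50.72, 133.34], [12.68, 142.11], [-81.47, 261.47], [9.98, 163.14], [-165.26, 165.26]. Speed limits (degrees/s): [136.94, 136.94, 180, 180, 180, 180].

INTERFACE

Orientations are given as a 3x3 rotation matrix whose columns are the frame's x, y, z axes.
In Python, from rig import env, optics, spotter gives the robot as it stands.
- The arm moves only by the shell command python3 -m crank 'ROWS' [FORCE]. ROWS is JSON, one flat list of numbers, 5 for each row, row after row: the finger opening in cm, from 0 to 8.54, then the shift along the tool's x, y, z in cm, then the turn about the tool's z in rad. A call has exactly 8 rows; each row shifts and turns the commanded pose from where the row before left it, along the tool's axes as they then stand; what a row does not reach is not made up. A row lasts 1/12 s, in which the tool goes at most 41.7 mm and 7.16 degrees, less where a joint would pass 70% of its speed; a pose out of reach is approached as far as the arm can. A call is refused whole if a number of a shift passes 4.17 or a number of a turn 0.125, either way. A call with a gripper value outside its range is refused whole. The fingers move at their own pace and stop on an object; FORCE is the grip in N (left out, the last holds). Time passes only in rows, so rows that do not move let the fingers close, or fill a call up. It gives the time, the measured TCP pose, the force, the opening and the grip force at its end, in the units of the state.
- env.observe(): the state, without advancing time (a new reading comes with each control period).
- optics.get_image(name): name is "scene" or "top" or "wrist"; returns a dict with "color" (384x512x3 uint8, red, green, blue), "intrinsics" (3x3 intrinsics, pixels), "pose" (4x4, takes a point from camera to world coordinates). Camera axes: x right, y up, looking along -z (the intrinsics and any distortion apply to the point x, -y, -z); pixel columns grow to the right and rows downward; lengths in m; the calibration is good to about 2 mm. A picture is of the moment at which its call begins. There is no depth.
- env.close_job(): hands the job in; it is judged then, once.
Trained networks look in a picture, given as the dict that the camera call returned (one of the last four; its "shot" number tells which), for a name from the list of things; names that differ only in an ending like _2 or _b are one class to them, and where a whole thing is asked for, a point or a joint stands for the part that bears it (a point fixed in the world has none). Each returns a list of dicts, best first, with "score" (0 to 1); they miss things now and then, are a little off and sometimes report something else, mostly with a low value. They report only what shows in the picture. A call takes as long as a camera call. They do not tell look-alikes from the thing itself.
- spotter.look_for(picture, query): "at" ([column, row] as shares, 0 to 1, of the picture: columns of its width, rows of its height, amid what is visible of it).
The state is a dict: "time_s": time; "q": joint angles; "qvel": joint speeds; "joint_efforts": joint torques, N m; "position": TCP position; "tool_rot": TCP orientation; "ft_force": force on the tool from outside, world axes, zero at the start; "wrist_torque": the same for the moment, N m; "grip_width": finger opening in m; "gripper_force": force on a finger pad.
Only numpy, scipy, OpenCV 4.12 (cv2) and the standard library are available. Lean on these libraries where they do the work, as an engineer would, in place of code of your own. Each camera call takes 0.05 s, during which the arm holds its last target. There are 200 camera calls.

## Working session

There is one attempt and no reset: what is moved stays moved. The work goes in short steps, Python scripts to look and compute and a shell command to move; the robot and the scene stay as the last step left them, time stands still between calls to the robot, and variables do not carry over. Pictures are saved under pics/ and viewed, at most 10 in all, crops included, and the job is handed in when it is done.

```bash
ls; mkdir -p pics
cat > h.py <<'E'
import numpy as np, cv2
from rig import env, optics, spotter
def ray(p,at):
    K=np.array(p["intrinsics"]);T=np.array(p["pose"])
    u=np.array([at[0]*512,at[1]*384,1.]);d=np.linalg.inv(K)@u
    return T[:3,3],T[:3,:3]@(d*[1,-1,-1])
def onz(p,at,z):
    o,d=ray(p,at);return o+d*(z-o[2])/d[2]
def tri(prs):
    A=np.zeros((3,3));b=np.zeros(3);rs=[]
    for p,at in prs:
        o,d=ray(p,at);d=d/np.linalg.norm(d);M=np.eye(3)-np.outer(d,d);A+=M;b+=M@o;rs.append((o,M))
    x=np.linalg.solve(A,b);return x,[np.linalg.norm(M@(x-o)) for o,M in rs]
def proj(p,X):
    K=np.array(p["intrinsics"]);T=np.array(p["pose"])
    c=T[:3,:3].T@(np.array(X)-T[:3,3]);c=c*[1,-1,-1];u=K@c;return u[:2]/u[2]
E
python3 - <<'E'
from h import *
P={n:optics.get_image(n) for n in("scene","top","wrist")}
s=env.observe();print(s["position"],s["tool_rot"],s["grip_width"])
cv2.imwrite("pics/a.png",np.vstack([P["scene"]["color"],P["top"]["color"]])[:,:,::-1])
for n in("scene","top"):
    print(n,np.round(P[n]["pose"],3).tolist(),P[n]["intrinsics"][0][0])
    cv2.imwrite(f"pics/{n}.png",cv2.resize(P[n]["color"],(800,600),interpolation=2)[:,:,::-1])
for q in "chute guard guard_bar guard_hinge flap_post flap_pivot mouth left_lane tray_grip offcut_long_mid offcut_short_mid big_carton small_carton oil pliers_1 gauge".split():
    print(q)
    for n in("scene","top"):
        print("  ",n,[(np.round(np.array(r["at"])*[512,384]).tolist(),round(r["score"],2)) for r in spotter.look_for(P[n],q)[:3]])
E
```

```text
pics
[ 0.21151696 -0.50743472  0.20496058] [[ 9.23055127e-01  3.84667635e-01 -2.07523435e-04]
 [ 3.84667627e-01 -9.23054529e-01  1.07371295e-03]
 [ 2.21467175e-04 -1.07092379e-03 -9.99999402e-01]] 0.08523632092058585
scene [[-0.604, 0.446, -0.661, -0.263], [-0.797, -0.338, 0.5, 0.568], [-0.001, 0.829, 0.56, 0.791], [0.0, 0.0, 0.0, 1.0]] 349.87764231856266
top [[-0.004, 0.982, -0.188, 0.297], [-1.0, -0.008, -0.022, -0.012], [-0.023, 0.188, 0.982, 1.185], [0.0, 0.0, 0.0, 1.0]] 368.57985641606
chute
   scene [([246.0, 194.0], 0.79), ([328.0, 201.0], 0.7), ([238.0, 169.0], 0.34)]
   top [([263.0, 199.0], 0.97), ([360.0, 208.0], 0.57)]
guard
   scene [([239.0, 166.0], 0.95)]
   top [([266.0, 172.0], 0.64)]
guard_bar
   scene [([240.0, 168.0], 0.93)]
   top [([267.0, 169.0], 0.63)]
guard_hinge
   scene [([241.0, 167.0], 0.67)]
   top [([266.0, 168.0], 0.74), ([187.0, 147.0], 0.73)]
flap_post
   scene [([243.0, 190.0], 0.42)]
   top [([328.0, 152.0], 0.72)]
flap_pivot
   scene [([243.0, 195.0], 0.65)]
   top [([263.0, 198.0], 0.56)]
mouth
   scene [([238.0, 167.0], 0.61), ([241.0, 195.0], 0.56)]
   top [([268.0, 199.0], 0.73)]
left_lane
   scene [([245.0, 194.0], 0.75)]
   top [([266.0, 198.0], 0.96)]
tray_grip
   scene [([331.0, 201.0], 0.59)]
   top [([356.0, 211.0], 0.6)]
offcut_long_mid
   scene [([163.0, 222.0], 0.55), ([243.0, 195.0], 0.37)]
   top [([376.0, 163.0], 0.76), ([356.0, 209.0], 0.75)]
offcut_short_mid
   scene [([244.0, 195.0], 0.59)]
   top [([366.0, 202.0], 0.66)]
big_carton
   scene [([149.0, 258.0], 0.84), ([239.0, 167.0], 0.69)]
   top [([147.0, 198.0], 0.85)]
small_carton
   scene []
   top [([329.0, 154.0], 0.98)]
oil
   scene [([164.0, 222.0], 0.81)]
   top [([188.0, 149.0], 0.46), ([266.0, 200.0], 0.27)]
pliers_1
   scene [([336.0, 218.0], 0.55)]
   top [([341.0, 237.0], 0.39)]
gauge
   scene []
   top [([189.0, 247.0], 0.57)]
```

View pics/scene.png

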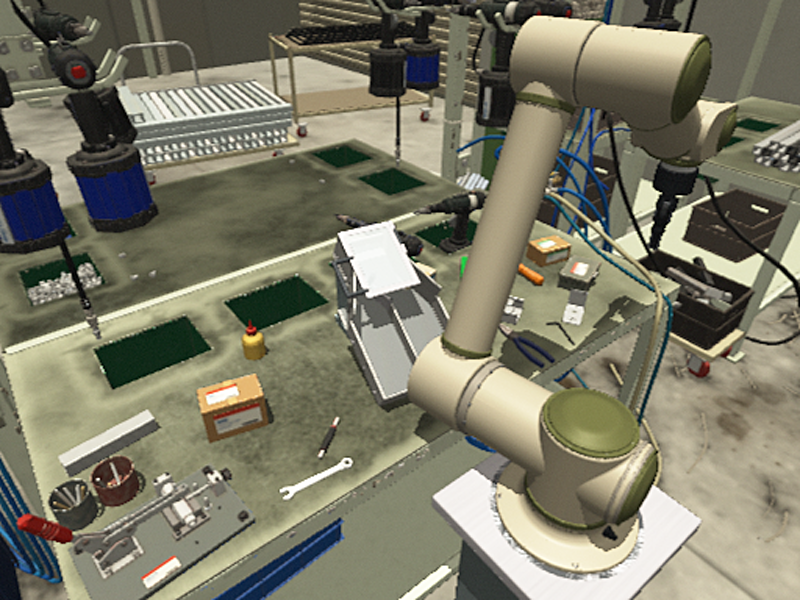

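View pics/top.png

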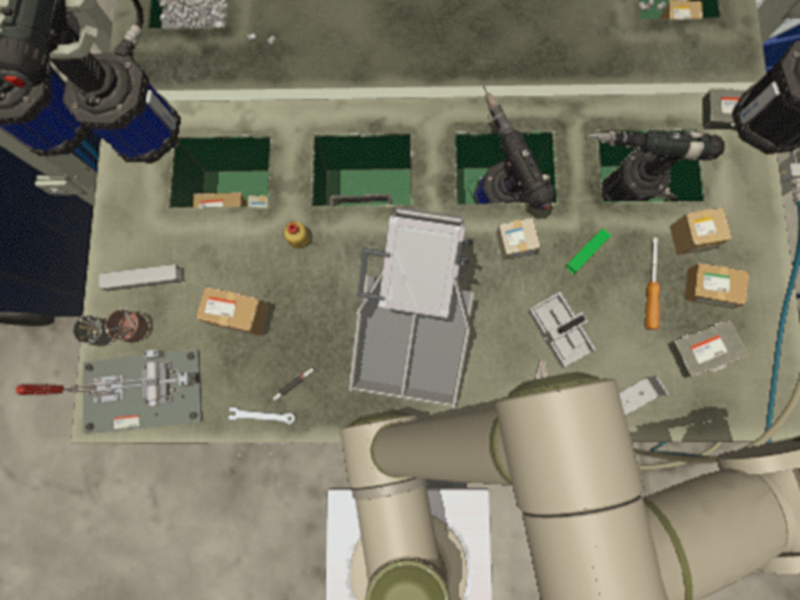

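Run:
```python
from h import *
P=optics.get_image("top");c=P["color"]
a=cv2.resize(c[125:275,215:315],(400,600),interpolation=cv2.INTER_CUBIC)
b=cv2.resize(c[175:250,325:390],(390,450),interpolation=cv2.INTER_CUBIC)
b=np.vstack([b,np.zeros((150,390,3),np.uint8)])
cv2.imwrite("pics/b.png",np.hstack([a,b])[:,:,::-1])
```

```text
(no output)
```

View pics/b.png

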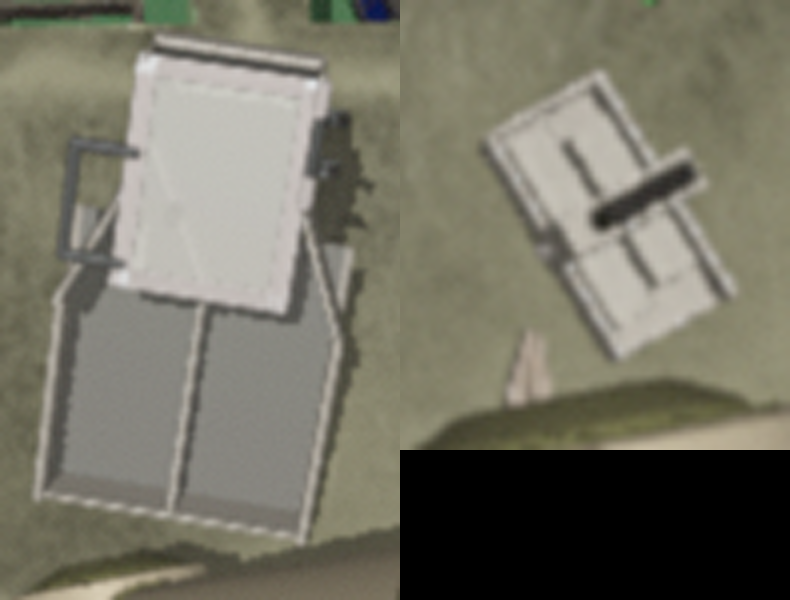

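```bash
cat >> h.py <<'E'
U=np.array([.866,0,.5]);V=np.array([0,1,0]);N=np.array([-.5,0,.866])
def cw(pose,u,v,n):
    x,y,t=pose;p=np.array([0,0,.1025])+(u*U+v*V+n*N)/1000
    c,s=np.cos(t),np.sin(t);return np.array([x+c*p[0]-s*p[1],y+s*p[0]+c*p[1],p[2]])
E
python3 - <<'E'
from h import *
from scipy.optimize import least_squares
P=optics.get_image("top")
pts=[((140,57),(142,64,82)),((328,78),(142,-60,82)),((112,283),(-22,64,82)),((288,312),(-22,-60,82)),((66,200),(60,99,80)),((38,497),(-187,104,42)),((303,542),(-187,-104,42)),((172,512),(-185,0,40))]
px=[np.array(a)/4+[215,125] for a,_ in pts]
f=lambda z:np.concatenate([proj(P,cw(z,*b))-p for p,(_,b) in zip(px,pts)])
r=least_squares(f,[.55,0,-.15],loss="soft_l1");print(r.x,np.degrees(r.x[2]));print(np.round(f(r.x).reshape(-1,2),1))
z=r.x
for n,b in dict(bar=(60,99,80),hinge=(60,-60,80),post=(60*np.cos(.48),60*np.sin(.48),64),pivot=(0,0,0),mouth=(130,0,35)).items(): print(n,np.round(cw(z,*b),3))
# tray
g=lambda u:onz(P,(np.array(u)/6*1.+np.array([325,175])-[400/6,0])/[512,384],h)
for h,u in [(.11,(648,195)),(.03,(490,140)),(.03,(600,75)),(.03,(735,295)),(.004,(615,358))]: print(u,np.round(g(u),3))
# scene check
S=optics.get_image("scene");print(proj(S,cw(z,60,99,80))*1.5625,proj(S,cw(z,-187,104,42))*1.5625)
E
```

```text
[ 0.52735889 -0.02427888 -0.17364374] -9.949053472548725
[[-0.1  2.2]
 [-1.1  4.2]
 [-0.6  2.7]
 [-1.1  2.7]
 [ 2.2 -6.5]
 [ 0.3 -7.5]
 [ 1.  -7.2]
 [ 0.3 -6.4]]
bar [0.556 0.071 0.202]
hinge [ 0.529 -0.085  0.202]
post [0.546 0.001 0.185]
pivot [ 0.527 -0.024  0.102]
mouth [ 0.621 -0.041  0.198]
(648, 195) [ 0.459 -0.311  0.11 ]
(490, 140) [ 0.501 -0.252  0.03 ]
(600, 75) [ 0.535 -0.312  0.03 ]
(735, 295) [ 0.418 -0.375  0.03 ]
(615, 358) [ 0.388 -0.318  0.004]
[337.85244713 274.50316042] [378.87705807 390.7155221 ]
```

Run:
```python
from h import *
from scipy.optimize import least_squares
P=optics.get_image("top");S=optics.get_image("scene")
pts=[((140,57),(142,64,82)),((328,78),(142,-60,82)),((112,283),(-22,64,82)),((288,312),(-22,-60,82)),((66,200),(60,99,80)),((38,497),(-187,104,42)),((303,542),(-187,-104,42)),((172,512),(-185,0,40))]
px=[np.array(a)/4+[215,125] for a,_ in pts]
f=lambda z:np.concatenate([proj(P,cw(z[:3],b[0]+(z[3] if i<4 else 0),*b[1:]))-p for i,(p,(_,b)) in enumerate(zip(px,pts))])
r=least_squares(f,[.55,0,-.15,0],loss="soft_l1");print(r.x,np.degrees(r.x[2]));print(np.round(f(r.x).reshape(-1,2),1).tolist())
z=r.x[:3];np.save("chute.npy",z)
for n,b in dict(bar=(60,99,80),hinge=(60,-60,80),post=(60*np.cos(.48),60*np.sin(.48),64),pivot=(0,0,0),mouth=(130,0,35),bw=(166,0,30)).items(): print(n,np.round(cw(z,*b),3))
for b in [(60,99,80),(-187,104,42),(142+r.x[3],64,82),(-22+r.x[3],-60,82)]: print(np.round(proj(S,cw(z,*b))*1.5625))
```

```text
[ 5.07086773e-01 -2.14479045e-02 -1.67255748e-01  2.93585597e+01] -9.58304846930262
[[0.0, -1.2], [-0.3, 0.5], [-0.3, 0.2], [-0.2, -0.0], [1.0, 0.9], [-0.3, -0.6], [0.6, -0.6], [-0.2, 0.4]]
bar [0.535 0.074 0.202]
hinge [ 0.509 -0.083  0.202]
post [0.526 0.004 0.185]
pivot [ 0.507 -0.021  0.102]
mouth [ 0.601 -0.037  0.198]
bw [ 0.634 -0.043  0.211]
[342. 279.]
[385. 397.]
[338. 231.]
[421. 281.]
```

```bash
python3 -m crank '[2.4,0,0,-4,0.1124, 2.4,0,0,-4,0.1124, 2.4,0,0,-4,0.1124, 2.4,0,0,-4,0.1124, 2.4,1.3,-3.6,0,0.1124, 2.4,1.3,-3.6,0,0, 2.4,1.3,-3.6,0,0, 2.4,1.3,-3.6,0,0]' 40
python3 -m crank '[2.4,1.3,-3.6,0,0, 2.4,1.3,-3.6,0,0, 2.4,1.3,-3.6,0,0, 2.4,1.3,-3.6,0,0, 2.4,1.3,-3.6,0,0, 2.4,1.3,-3.6,0,0, 2.4,1.3,-3.6,0,0, 2.4,0,0,0,0]'
python3 - <<'E'
from h import *
s=env.observe();z=np.load("chute.npy");print(s["position"],np.degrees(np.arctan2(s["tool_rot"][1][0],s["tool_rot"][0][0])),s["q"])
R=np.array(s["tool_rot"])
print("to bar, tool cm",R.T@(cw(z,60,99,80)-s["position"])*100)
P=optics.get_image("wrist");cv2.imwrite("pics/w1.png",P["color"][:,:,::-1])
print(spotter.look_for(P,"guard_bar")[:2],proj(P,cw(z,60,99,80)))
E
```

```text
time_s: 2.67
position: [0.2833, -0.3709, 0.3655]
tool_rot: [[0.986, -0.167, 0.0], [-0.167, -0.986, -0.0], [0.0, 0.0, -1.0]]
ft_force: [1.0, -1.5, -0.7]
grip_width: 0.0238
gripper_force: 0.0
time_s: 3.33
position: [0.4163, -0.1341, 0.3658]
tool_rot: [[0.987, -0.16, 0.001], [-0.16, -0.987, 0.001], [0.001, -0.001, -1.0]]
ft_force: [0.8, 0.5, -0.0]
grip_width: 0.0243
gripper_force: 0.0
[ 0.41633212 -0.13407766  0.36580398] -9.190136020999164 [-3.34982058e+01  5.95137728e+00  7.00529175e+01  9.80039846e-02
  1.03956447e+02  6.57155537e+01]
to bar, tool cm [  8.40255583 -22.43920071  16.44103107]
[{'at': [0.2131, 0.1599], 'score': 0.65}, {'at': [0.7209, 0.2044], 'score': 0.27}] [21.2382351  79.93698312]
```

View pics/w1.png

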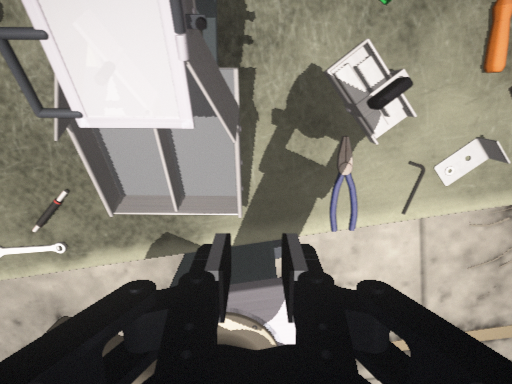

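```bash
python3 -m crank '[2.4,1.05,-2.8,0,0, 2.4,1.05,-2.8,0,0, 2.4,1.05,-2.8,0,0, 2.4,1.05,-2.8,0,0, 2.4,1.05,-2.8,0,0, 2.4,1.05,-2.8,0,0, 2.4,1.05,-2.8,0,0, 2.4,0,0,0,0]'
python3 - <<'E'
from h import *
s=env.observe();z=np.load("chute.npy");print(np.degrees(np.arctan2(s["tool_rot"][1][0],s["tool_rot"][0][0])))
R=np.array(s["tool_rot"])
print("to bar, tool cm",R.T@(cw(z,60,99,80)-s["position"])*100)
P=optics.get_image("wrist");im=P["color"].copy()
for b in [(20,99,80),(60,99,80),(100,99,80),(-187,104,42),(-187,-104,42)]: cv2.circle(im,tuple(int(v) for v in proj(P,cw(z,*b))),3,(255,0,0),-1)
cv2.imwrite("pics/w2.png",im[:,:,::-1])
E
```

```text
time_s: 4.1
position: [0.5212, 0.0437, 0.3645]
tool_rot: [[0.986, -0.165, -0.001], [-0.165, -0.986, 0.001], [-0.001, -0.001, -1.0]]
ft_force: [0.5, 0.3, 0.4]
grip_width: 0.0239
gripper_force: 0.0
-9.483975717544052
to bar, tool cm [ 0.9122894  -3.22259633 16.276233  ]
```

View pics/w2.png

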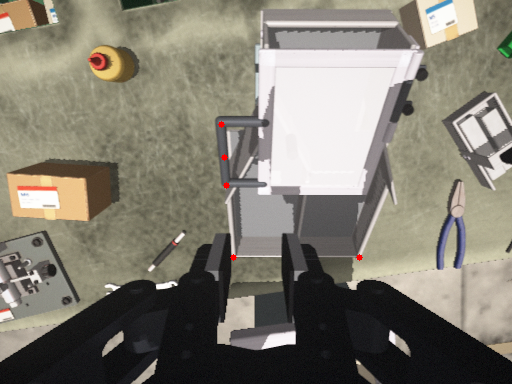

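```bash
python3 -m crank '[2.4,0.45,-1.6,0,0, 2.4,0.45,-1.6,0,0, 2.4,0,0,3,0, 2.4,0,0,3,0, 2.4,0,0,3,0, 2.4,0,0,3,0, 2.4,0,0,1,0, 2.4,0,0,1,0]'
python3 -m crank '[2.4,0,0,2,0, 2.4,0,0,2,0, 2.4,0,0,0,0, 2.4,0,0,0,0, 0,0,0,0,0, 0,0,0,0,0, 0,0,0,0,0, 0,0,0,0,0]' 40
python3 - <<'E'
from h import *
s=env.observe();z=np.load("chute.npy")
R=np.array(s["tool_rot"])
print("to bar, tool cm",R.T@(cw(z,60,99,80)-s["position"])*100)
o=np.array([0,159.]);p=None
# arc: bar displacement from q=0 in tool axes cm (x=chute x, y=-V, z=down)
for q in np.radians([0,15,30,45,60,75,90,100,110]):
    d=.159*((np.cos(q)-1)*V+np.sin(q)*N)*100;d=np.array([d[0],-d[1],-d[2]])
    print(round(np.degrees(q)),np.round(d,2),None if p is None else np.round(d-p,2));p=d
E
```

```text
time_s: 4.82
position: [0.5332, 0.0698, 0.2239]
tool_rot: [[0.986, -0.169, -0.002], [-0.169, -0.986, -0.0], [-0.002, 0.001, -1.0]]
ft_force: [0.0, -0.0, -0.6]
grip_width: 0.0242
gripper_force: 0.0
time_s: 5.48
position: [0.5341, 0.0719, 0.1862]
tool_rot: [[0.986, -0.166, 0.001], [-0.166, -0.986, -0.0], [0.001, -0.0, -1.0]]
ft_force: [0.6, 0.0, -0.0]
grip_width: -0.0001
gripper_force: 0.0
to bar, tool cm [ 0.08390898 -0.24843354 -1.55802665]
0 [ 0. -0. -0.] None
15 [-2.06  0.54 -3.56] [-2.06  0.54 -3.56]
30 [-3.97  2.13 -6.88] [-1.92  1.59 -3.32]
45 [-5.62  4.66 -9.74] [-1.65  2.53 -2.85]
60 [ -6.88   7.95 -11.92] [-1.26  3.29 -2.19]
75 [ -7.68  11.78 -13.3 ] [-0.79  3.83 -1.38]
90 [ -7.95  15.9  -13.77] [-0.27  4.12 -0.47]
100 [ -7.83  18.66 -13.56] [0.12 2.76 0.21]
110 [ -7.47  21.34 -12.94] [0.36 2.68 0.62]
```

Run:
```python
from h import *
P=optics.get_image("wrist");S=optics.get_image("scene")
a=cv2.resize(S["color"][120:220,190:310],(480,400),interpolation=2)
cv2.imwrite("pics/w3.png",np.hstack([cv2.resize(P["color"],(320,240)),a[:240]])[:,:,::-1] if 0 else np.hstack([np.vstack([cv2.resize(P["color"],(320,240)),np.zeros((160,320,3),np.uint8)]),a])[:,:,::-1])
```

```text
(no output)
```

View pics/w3.png

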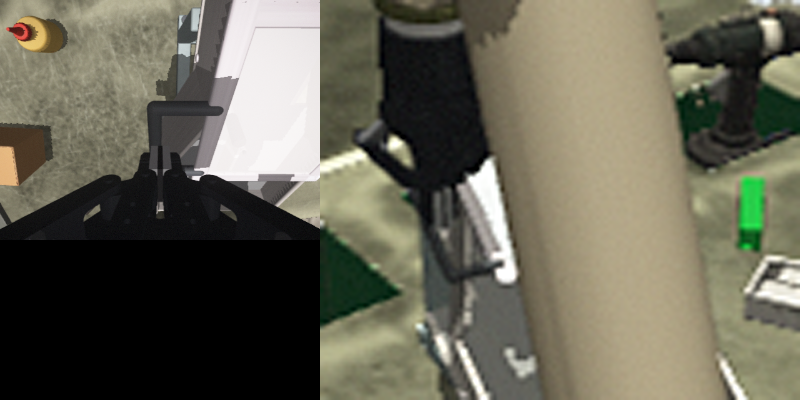

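Run:
```python
from h import *
s=env.observe();print(s["grip_width"],s["gripper_force"],s["ft_force"],s["position"])
P=optics.get_image("wrist");cv2.imwrite("pics/w4.png",cv2.resize(P["color"][150:384,150:362],(424,468),interpolation=2)[:,:,::-1])
```

```text
0.00010136811128323444 0.0 [-0.20049116 -0.14373722 -0.1310449 ] [0.5339876  0.07200234 0.18582442]
```

View pics/w4.png

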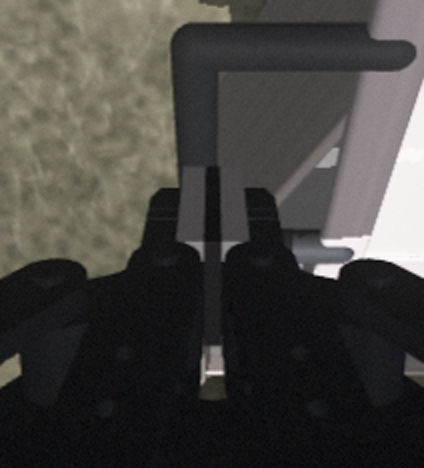

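Run:
```python
from h import *
s=env.observe();z=np.load("chute.npy")
P=optics.get_image("wrist");T=np.array(P["pose"]);print(P["intrinsics"][0],T.round(3).tolist())
t=np.array(s["position"]);print("tip",proj(P,t),"grasp",proj(P,t+[0,0,.019]))
print("bar ends",[(proj(P,cw(z,u,99,80)).round(),) for u in(20,40,60,80,100)])
r=spotter.look_for(P,"guard_bar")[:2];print([(np.array(a["at"])*[512,384],a["score"]) for a in r])
# fit bar: corner far end centre px and z variations
for dz in (0,-.01,-.02,-.03): print(dz,proj(P,cw(z,98,99,80)+[0,0,dz]).round(),proj(P,cw(z,60,99,80)+[0,0,dz]).round())
```

```text
[329.26251897   0.         255.8984671 ] [[-0.167, 0.947, 0.276, 0.603], [-0.986, -0.161, -0.046, 0.061], [0.001, -0.28, 0.96, 0.354], [0.0, 0.0, 0.0, 1.0]]
tip [256.12855296 227.71504516] grasp [256.18898356 242.5633049 ]
bar ends [(array([252., 278.]),), (array([252., 260.]),), (array([251., 238.]),), (array([251., 212.]),), (array([251., 181.]),)]
[(array([418.4064, 166.3872]), 0.95)]
0 [251. 185.] [251. 238.]
-0.01 [251. 179.] [252. 230.]
-0.02 [251. 174.] [252. 223.]
-0.03 [251. 169.] [252. 217.]
```

```bash
python3 -m crank '[2.6,0,-0.3,0,0, 2.6,0,0,0,0, 2.6,0,0,0,0, 2.6,0.6,0,0,0, 2.6,0.6,0,0.2,0, 2.6,0.6,0,0.2,0, 2.6,0,0,0,0, 2.6,0,0,0,0]' 40
python3 -m crank '[0,0,0,0,0, 0,0,0,0,0, 0,0,0,0,0, 0,0,0,0,0, 0,0,0,0,0, 0,0,0,0,0, 0,0,0,0,0, 0,0,0,0,0]'
```

```text
time_s: 6.4
position: [0.5524, 0.0718, 0.1809]
tool_rot: [[0.986, -0.167, -0.001], [-0.167, -0.986, 0.0], [-0.001, 0.0, -1.0]]
ft_force: [-0.1, -0.4, -0.4]
grip_width: 0.0259
gripper_force: 0.0
time_s: 7.07
position: [0.5522, 0.0728, 0.1816]
tool_rot: [[0.986, -0.166, 0.001], [-0.166, -0.986, 0.001], [0.0, -0.001, -1.0]]
ft_force: [1.7, 4.8, -1.4]
grip_width: 0.008
gripper_force: 39.0
```

```bash
python3 -m crank '[2.6,0,0,0,0, 2.6,0,0,0,0, 2.6,0,0,0,0, 2.6,0,0,0.4,0, 2.6,0,0,0.4,0, 2.6,0,0,0,0, 0,0,0,0,0, 0,0,0,0,0]' 40
python3 -m crank '[0,0,0,0,0, 0,0,0,0,0, 0,0,0,0,0, 0,0,0,0,0, 0,0,0,0,0, 0,0,0,0,0, 0,0,0,0,0, 0,0,0,0,0]'
```

```text
time_s: 7.73
position: [0.5522, 0.0728, 0.1734]
tool_rot: [[0.986, -0.166, 0.0], [-0.166, -0.986, 0.002], [-0.0, -0.002, -1.0]]
ft_force: [-0.5, 3.6, -1.9]
grip_width: 0.0081
gripper_force: 39.0
time_s: 8.4
position: [0.5522, 0.0728, 0.1734]
tool_rot: [[0.986, -0.166, 0.0], [-0.166, -0.986, 0.002], [-0.0, -0.002, -1.0]]
ft_force: [1.0, 4.6, -0.6]
grip_width: 0.0087
gripper_force: 39.0
```

```bash
python3 -m crank '[0,-1.04,0.14,-1.8,0, 0,-1.02,0.4,-1.76,0, 0,-0.98,0.67,-1.71,0, 0,-0.93,0.92,-1.61,0, 0,-0.87,1.16,-1.5,0, 0,-0.78,1.37,-1.36,0, 0,0,0,0,0, 0,0,0,0,0]'
python3 -m crank '[0,-0.69,1.56,-1.18,0, 0,-0.57,1.73,-1.0,0, 0,-0.46,1.87,-0.8,0, 0,-0.34,1.96,-0.58,0, 0,-0.2,2.05,-0.35,0, 0,-0.07,2.07,-0.12,0, 0,0.07,2.07,0.12,0, 0,0.2,2.05,0.35,0]'
python3 -m crank '[0,0.34,1.96,0.58,0, 0,0,0,0,0, 0,0,0,0,0, 3.5,0,0,0,0, 3.5,0,0,0,0, 3.5,0,0,-2,0, 3.5,0,0,-3,0, 3.5,0,0,-3,0]'
python3 - <<'E'
from h import *
z=np.load("chute.npy")
s=env.observe();h=cw(z,60,-60,80)
S=optics.get_image("scene");T=optics.get_image("top")
for q in (0,2.15): 
  b=(60,-60+159*np.cos(q),80+159*np.sin(q)); print(q,proj(S,cw(z,*b)),proj(T,cw(z,*b)))
for P in(S,T):
  for n in("guard_bar","guard"): print(n,[(np.round(np.array(r["at"])*[512,384]),round(r["score"],2)) for r in spotter.look_for(P,n)[:2]])
im=np.vstack([S["color"][80:280,150:400],T["color"][100:275,190:440]])
cv2.imwrite("pics/c1.png",cv2.resize(im,None,fx=1.6,fy=1.6)[:,:,::-1])
E
```

```text
time_s: 9.07
position: [0.4879, 0.0375, 0.2728]
tool_rot: [[0.986, -0.165, 0.002], [-0.165, -0.986, 0.005], [0.001, -0.005, -1.0]]
ft_force: [-5.1, 15.2, 9.9]
grip_width: 0.0078
gripper_force: 41.0
time_s: 9.73
position: [0.4425, -0.1134, 0.3073]
tool_rot: [[0.986, -0.166, 0.001], [-0.166, -0.986, -0.0], [0.001, 0.0, -1.0]]
ft_force: [2.0, 2.6, 2.5]
grip_width: 0.008
gripper_force: 44.0
time_s: 10.4
position: [0.4429, -0.132, 0.3814]
tool_rot: [[0.986, -0.166, -0.001], [-0.166, -0.986, 0.001], [-0.001, -0.001, -1.0]]
ft_force: [0.5, -1.1, 0.3]
grip_width: 0.0353
gripper_force: 0.0
0 [219.03426068 178.76085706] [232.50835988 175.91468562]
2.15 [298.80988367 137.81290747] [325.48460705 207.35344562]
guard_bar [(array([300., 147.]), 0.51)]
guard []
guard_bar [(array([307., 197.]), 0.9), (array([260., 193.]), 0.55)]
guard [(array([304., 200.]), 0.79)]
```

Run:
```python
from h import *
z=np.load("chute.npy");s=env.observe();R=np.array(s["tool_rot"])
p=cw(z,53.2,26,57);p[2]=.160
print("tool cm to target",R.T@(p-s["position"])*100)
```

```text
tool cm to target [  6.28335642 -14.57449215  21.94649616]
```

View pics/c1.png

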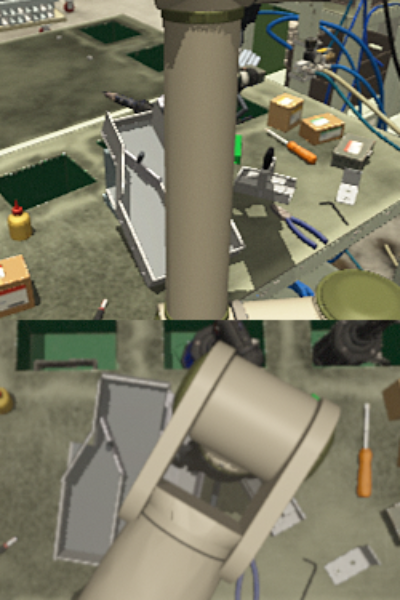

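```bash
python3 -m crank '[2.2,1.05,-2.43,0,0, 2.2,1.05,-2.43,0,0, 2.2,1.05,-2.43,0,0, 2.2,1.05,-2.43,0,0, 2.2,1.05,-2.43,0,0, 2.2,1.05,-2.43,0,0, 2.2,0,0,3,0, 2.2,0,0,3,0]'
python3 - <<'E'
from h import *
z=np.load("chute.npy");s=env.observe();R=np.array(s["tool_rot"])
p=cw(z,53.2,26,57);p[2]=.160
print("tool cm to target",R.T@(p-s["position"])*100)
P=optics.get_image("wrist");print([(np.round(np.array(r["at"])*[512,384]),round(r["score"],2)) for r in spotter.look_for(P,"flap_post")[:2]],proj(P,cw(z,53.2,27.7,64)),proj(P,cw(z,53.2,27.7,74)))
im=P["color"].copy();cv2.circle(im,tuple(int(v) for v in proj(P,cw(z,53.2,27.7,74))),2,(255,0,0),-1)
cv2.imwrite("pics/c2.png",im[:,:,::-1])
E
```

```text
time_s: 11.37
position: [0.5302, 0.002, 0.3193]
tool_rot: [[0.986, -0.164, 0.001], [-0.164, -0.986, -0.0], [0.001, -0.0, -1.0]]
ft_force: [0.1, -0.8, -0.9]
grip_width: 0.0215
gripper_force: 0.0
tool cm to target [-0.14753246  0.09880929 15.92630338]
[(array([252., 151.]), 0.81)] [255.15629254 177.56628796] [255.13802862 185.05615849]
```

View pics/c2.png

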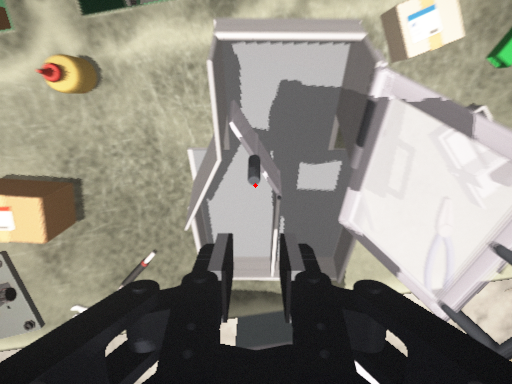

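```bash
python3 -m crank '[2.2,0,0,3,0, 2.2,0,0,3,0, 2.2,0,0,3,0, 2.2,0,0,2,0, 2.2,0,0,2,0, 2.2,0,0,1.5,0, 2.2,0,0,1.2,0, 2.2,0,0,0,0]'
python3 -m crank '[2.2,0.1,0.7,0,0, 2.2,0.1,0.7,0,0, 2.2,0.1,0.7,0,0, 2.2,0.1,0.7,0,0, 2.2,0,0.7,0,0, 2.2,0,0.6,0,0, 2.2,0,0,0,0, 2.2,0,0,0,0]'
```

```text
time_s: 12.13
position: [0.5292, 0.0005, 0.1626]
tool_rot: [[0.986, -0.167, -0.003], [-0.167, -0.986, 0.001], [-0.003, -0.0, -1.0]]
ft_force: [0.0, -0.4, -0.2]
grip_width: 0.0218
gripper_force: 0.0
time_s: 12.8
position: [0.5266, -0.0408, 0.1637]
tool_rot: [[0.986, -0.167, -0.0], [-0.167, -0.986, -0.0], [-0.0, 0.0, -1.0]]
ft_force: [0.5, 0.8, -0.7]
grip_width: 0.0221
gripper_force: 0.3
```

```bash
python3 -m crank '[2.2,0,0,-1.5,0, 2.2,0,0,-2,0, 2.2,0,0,-3,0, 2.2,0,0,-3,0, 2.2,0,0,-3,0, 2.2,0,0,-3,0, 2.2,0,0,0,0, 2.2,0,0,0,0]'
python3 - <<'E'
from h import *
z=np.load("chute.npy")
P=optics.get_image("wrist");print([(np.round(np.array(r["at"])*[512,384]),round(r["score"],2)) for r in spotter.look_for(P,"flap_post")[:2]])
for f in(.48,0,-.48): print(f,proj(P,cw(z,60*np.cos(f),60*np.sin(f),64)))
cv2.imwrite("pics/c3.png",P["color"][:,:,::-1])
E
```

```text
time_s: 13.47
position: [0.527, -0.0401, 0.3198]
tool_rot: [[0.986, -0.166, 0.003], [-0.166, -0.986, -0.001], [0.003, 0.0, -1.0]]
ft_force: [-0.4, -0.3, -0.6]
grip_width: 0.0222
gripper_force: 0.0
[(array([267., 155.]), 0.59)]
0.48 [210.84511939 181.67422583]
0 [239.73333378 176.48730037]
-0.48 [269.11241911 181.65063871]
```

```bash
python3 -m crank '[2.2,0,0,-4,0, 2.2,0,0,-4,0, 2.2,0,0,-4,0, 2.2,-0.25,3.4,0,0, 2.2,-0.25,3.4,0,0, 2.2,-0.25,3.4,0,0, 2.2,-0.25,3.4,0,0, 2.2,-0.25,3.4,0,0]'
python3 -m crank '[8.5,-0.25,3.4,0,0, 8.5,-0.25,3.4,0,0, 8.5,-0.25,3.4,0,0, 8.5,0,0,0,-0.12, 8.5,0,0,0,-0.12, 8.5,0,0,0,-0.12, 8.5,0,0,0,-0.12, 8.5,0,0,0,-0.12]'
python3 -m crank '[8.5,0,0,3,-0.08, 8.5,0,0,3,0, 8.5,0,0,3,0, 8.5,0,0,3,0, 8.5,0,0,0,0, 8.5,0,0,0,0, 8.5,0,0,0,0, 8.5,0,0,0,0]'
python3 - <<'E'
from h import *
s=env.observe();R=np.array(s["tool_rot"]);print(np.degrees(np.arctan2(R[1,0],R[0,0])))
P=optics.get_image("wrist");im=P["color"].copy()
t=np.radians(29.5);c=np.array([.460,-.312,0]);X=np.array([np.cos(t),np.sin(t),0]);Y=np.array([-np.sin(t),np.cos(t),0])
print("to grip tool cm",R.T@(c+[0,0,.092]-s["position"])*100)
for r in spotter.look_for(P,"tray_grip")[:2]: print(r["score"],np.array(r["at"])*[512,384],onz(P,r["at"],.092))
print("pred",proj(P,c+[0,0,.092]))
for a,b,h in [(67,38,30),(67,-38,30),(-67,38,30),(-67,-38,30),(0,26,110),(0,-26,110)]:
    cv2.circle(im,tuple(int(v) for v in proj(P,c+(a*X+b*Y)/1000+[0,0,h/1000])),2,(255,0,0),-1)
for n in("offcut_long_mid","offcut_short_mid"):
    for r in spotter.look_for(P,n)[:3]: print(n,r["score"],np.array(r["at"])*[512,384],onz(P,r["at"],.017))
cv2.imwrite("pics/d1.png",cv2.resize(im,(800,600))[:,:,::-1])
E
```

```text
time_s: 14.23
position: [0.4855, -0.2073, 0.4372]
tool_rot: [[0.986, -0.166, -0.002], [-0.166, -0.986, 0.002], [-0.003, -0.001, -1.0]]
ft_force: [0.9, -0.7, -0.3]
grip_width: 0.0225
gripper_force: 0.0
time_s: 14.9
position: [0.4618, -0.3054, 0.437]
tool_rot: [[0.905, 0.425, -0.002], [0.425, -0.905, 0.002], [-0.001, -0.003, -1.0]]
ft_force: [0.2, 1.7, -0.7]
grip_width: 0.0851
gripper_force: 0.0
time_s: 15.57
position: [0.4622, -0.3058, 0.3206]
tool_rot: [[0.871, 0.491, 0.002], [0.491, -0.871, -0.002], [0.001, 0.003, -1.0]]
ft_force: [-0.2, 0.4, -0.0]
grip_width: 0.0849
gripper_force: 0.0
29.383711696521893
to grip tool cm [-0.52198127  0.35812232 22.85950372]
0.64 [261.2224 154.0992] [ 0.46682198 -0.31057554  0.092     ]
pred [259.47572828 159.49988747]
offcut_long_mid 0.72 [362.3936  63.8976] [ 0.6289269  -0.37635389  0.017     ]
offcut_long_mid 0.63 [247.3984 136.2048] [ 0.46897079 -0.2884104   0.017     ]
offcut_long_mid 0.21 [59.392 64.512] [ 0.4291621  -0.02289772  0.017     ]
offcut_short_mid 0.88 [271.104  140.8128] [ 0.47982927 -0.32109323  0.017     ]
offcut_short_mid 0.29 [60.3136 66.5856] [ 0.42728446 -0.02487059  0.017     ]
```

View pics/d1.png

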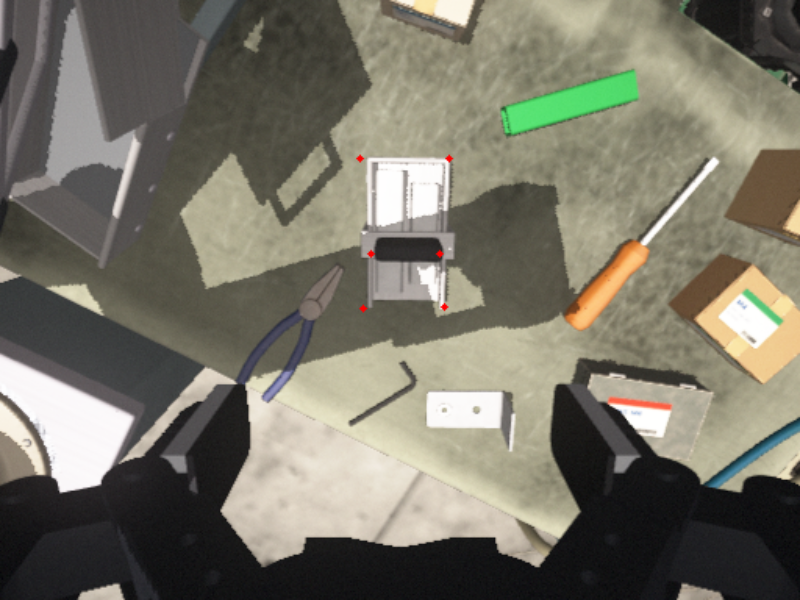

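```bash
python3 -m crank '[8.5,-0.1,0.6,0,0, 8.5,0,0,3.5,0, 8.5,0,0,3.5,0, 8.5,0,0,3.5,0, 8.5,0,0,3.5,0, 8.5,0,0,3.5,0, 8.5,0,0,3,0, 8.5,0,0,1.5,0]'
python3 -m crank '[8.5,0,0,1,0, 8.5,0,0,1,0, 8.5,0,0,1,0, 8.5,0,0,0,0, 8.5,0,0,0,0, 8.5,0,0,0,0, 8.5,0,0,0,0, 8.5,0,0,0,0]'
```

```text
time_s: 16.43
position: [0.4628, -0.3103, 0.0951]
tool_rot: [[0.871, 0.49, -0.003], [0.49, -0.871, 0.004], [-0.001, -0.005, -1.0]]
ft_force: [1.2, -0.7, 0.6]
grip_width: 0.085
gripper_force: 0.0
time_s: 17.1
position: [0.464, -0.3112, 0.0693]
tool_rot: [[0.871, 0.491, 0.001], [0.491, -0.871, -0.001], [0.0, 0.001, -1.0]]
ft_force: [-0.2, 0.2, -0.1]
grip_width: 0.0851
gripper_force: 0.0
```

```bash
python3 -m crank '[3,0,0,0,0, 3,0,0,0,0, 3,0,0,0,0, 3,0,0,0,0, 3,0,0,0,0, 3,0,0,0,0, 3,0,0,0,0, 3,0,0,0,0]' 60
python3 -m crank '[3,0,0,-1,0, 3,0,0,-2,0, 3,0,0,-2,0, 3,0,0,-2,0, 3,0,0,-2,0, 3,0,0,-1,0, 3,0,0,0,0, 3,0,0,0,0]'
```

```text
time_s: 17.77
position: [0.4641, -0.3114, 0.0693]
tool_rot: [[0.871, 0.491, 0.001], [0.491, -0.871, -0.001], [0.0, 0.002, -1.0]]
ft_force: [-0.3, -0.9, 5.1]
grip_width: 0.0499
gripper_force: 62.1
time_s: 18.43
position: [0.4634, -0.3106, 0.1679]
tool_rot: [[0.871, 0.491, -0.001], [0.491, -0.871, 0.001], [-0.0, -0.001, -1.0]]
ft_force: [-0.1, -0.0, -7.7]
grip_width: 0.05
gripper_force: 64.5
```

```bash
python3 -m crank '[3,0,0,2,0, 3,0,0,2,0, 3,0,0,2,0, 3,0,0,2,0, 3,0,0,1.3,0, 3,0,0,0.6,0, 3,0,0,0,0, 3,0,0,0,0]'
python3 -m crank '[6.5,0,0,0,0, 6.5,0,0,0,0, 6.5,0,0,0,0, 6.5,0,0,-0.5,0, 6.5,0,0,-0.5,0, 6.5,0,0,0,0, 3,0,0,0,0, 3,0,0,0,0]' 60
python3 -m crank '[3,0,0,0,0, 3,0,0,0,0, 3,0,0,0,0, 3,0,0,0,0, 3,0,0,0,0, 3,0,0,0,0, 3,0,0,0,0, 3,0,0,0,0]'
```

```text
time_s: 19.1
position: [0.4625, -0.3101, 0.0691]
tool_rot: [[0.871, 0.491, -0.003], [0.491, -0.871, 0.003], [-0.002, -0.004, -1.0]]
ft_force: [-4.3, 1.4, 3.4]
grip_width: 0.0501
gripper_force: 65.6
time_s: 19.77
position: [0.4639, -0.3109, 0.0806]
tool_rot: [[0.871, 0.491, 0.001], [0.491, -0.871, -0.0], [0.0, 0.001, -1.0]]
ft_force: [-3.4, 3.7, 11.7]
grip_width: 0.047
gripper_force: 59.7
time_s: 20.43
position: [0.4658, -0.314, 0.0854]
tool_rot: [[0.871, 0.491, 0.008], [0.491, -0.871, -0.01], [0.002, 0.013, -1.0]]
ft_force: [-6.3, 2.0, 38.5]
grip_width: 0.03
gripper_force: 25.0
```

```bash
python3 -m crank '[3,0,0,-1,0, 3,0,0,-1,0, 3,0,0,-1,0, 8.5,0,0,-1,0, 8.5,0,0,0,0, 8.5,0,0,0,0, 8.5,0,0,0,0, 8.5,0,0,0,0]' 60
python3 - <<'E'
from h import *
s=env.observe();R=np.array(s["tool_rot"]);print(s["position"],s["grip_width"],np.degrees(np.arctan2(R[1,0],R[0,0])))
P=optics.get_image("wrist")
for r in spotter.look_for(P,"tray_grip")[:2]: print(r["score"],np.array(r["at"])*[512,384],onz(P,r["at"],.1))
im=P["color"]
# dark grip blob
g=im[:,:,:].max(2); cv2.imwrite("pics/d2.png",im[:,:,::-1])
print("pred",proj(P,[.464,-.3115,.110]))
m=((g<45).astype(np.uint8));n,l,st,ce=cv2.connectedComponentsWithStats(m)
for i in range(1,n):
    if st[i,4]>150: print(st[i],ce[i].round(1))
E
```

```text
time_s: 21.1
position: [0.4635, -0.3107, 0.119]
tool_rot: [[0.871, 0.491, -0.001], [0.491, -0.871, 0.001], [-0.0, -0.001, -1.0]]
ft_force: [-0.6, 0.9, 0.8]
grip_width: 0.0846
gripper_force: 0.0
[ 0.46354838 -0.31074869  0.11895276] 0.08461585655086956 29.381897783507895
0.83 [259.584  200.9088] [ 0.47256948 -0.30710816  0.1       ]
pred [259.05839557 222.18585177]
[ 213  200   87   36 2427] [254.8 216.8]
[    0   246   512   138 32807] [257.8 340.8]
```

```bash
python3 -m crank '[8.5,0,0,1.5,0, 8.5,0,0,1.5,0, 8.5,0,0,1.5,0, 8.5,0,0,1,0, 8.5,0,0,0.5,0, 8.5,0,0,0.3,0, 8.5,0,0,0,0, 8.5,0,0,0,0]' 60
python3 -m crank '[3,0,0,0,0, 3,0,0,0,0, 3,0,0,0,0, 3,0,0,0,0, 3,0,0,0,0, 3,0,0,0,0, 3,0,0,0,0, 3,0,0,0,0]'
```

```text
time_s: 21.87
position: [0.464, -0.3112, 0.0571]
tool_rot: [[0.871, 0.491, 0.001], [0.491, -0.871, -0.001], [0.0, 0.001, -1.0]]
ft_force: [0.9, -0.8, 0.9]
grip_width: 0.0851
gripper_force: 0.0
time_s: 22.53
position: [0.4638, -0.3109, 0.0574]
tool_rot: [[0.871, 0.491, 0.001], [0.491, -0.871, -0.0], [0.0, 0.001, -1.0]]
ft_force: [-1.6, 2.4, 5.2]
grip_width: 0.0509
gripper_force: 63.4
```

```bash
python3 -m crank '[3,0,0,-1,0, 3,0,0,-2,0, 3,0,0,-3,0, 3,0,0,-3.5,0, 3,0,0,-3.5,0, 3,0,0,-3.5,0, 3,0,0,-3.5,0, 3,0,0,-3.5,0]' 90
python3 -m crank '[3,0,0,-3.5,0, 3,0,0,-3.5,0, 3,0,0,-3.5,0, 3,0,0,-3,0, 3,0,0,-2,0, 3,0,0,-1,0, 3,0,0,0,0.06, 3,0,0,0,0.1]'
python3 -m crank '[3,0,0,0,0.1, 3,0,0,0,0.1, 3,0,0,0,0.1, 3,0,0,0,0.1, 3,0,0,0,0.08, 3,0,0,0,0.04, 3,0,0,0,0, 3,0,0,0,0]'
python3 - <<'E'
from h import *
z=np.load("chute.npy");s=env.observe();R=np.array(s["tool_rot"]);print(s["grip_width"],s["gripper_force"],np.degrees(np.arctan2(R[1,0],R[0,0])),np.degrees(z[2]))
p=np.array([z[0]+.079*np.cos(z[2])-.01*np.sin(z[2]),z[1]+.079*np.sin(z[2])+.01*np.cos(z[2]),.293]);print("to start, tool cm",R.T@(p-s["position"])*100)
E
```

```text
time_s: 23.2
position: [0.4631, -0.3103, 0.2933]
tool_rot: [[0.871, 0.491, -0.001], [0.491, -0.871, 0.001], [-0.0, -0.002, -1.0]]
ft_force: [0.5, -0.5, -6.3]
grip_width: 0.0503
gripper_force: 95.3
time_s: 23.87
position: [0.4636, -0.3108, 0.4569]
tool_rot: [[0.939, 0.343, -0.0], [0.343, -0.939, 0.0], [-0.0, -0.0, -1.0]]
ft_force: [-0.0, 0.0, -7.2]
grip_width: 0.0504
gripper_force: 95.3
time_s: 24.53
position: [0.4636, -0.3108, 0.4564]
tool_rot: [[0.986, -0.165, -0.001], [-0.165, -0.986, 0.001], [-0.001, -0.001, -1.0]]
ft_force: [0.4, -0.4, -6.2]
grip_width: 0.0499
gripper_force: 95.3
0.04992786768154543 95.31580924987793 -9.49718267449567 -9.58304846930262
to start, tool cm [  7.43300704 -30.23167117  16.35452634]
```

```bash
python3 -m crank '[3,0.2,-0.8,-0.3,0, 3,0.4,-1.6,0,0, 3,0.6,-2.5,0,0, 3,0.7,-2.8,0,0, 3,0.7,-2.8,0,0, 3,0.7,-2.8,0,0, 3,0.7,-2.8,0,0, 3,0.7,-2.8,0,0]'
python3 -m crank '[3,0.7,-2.8,0,0, 3,0.7,-2.8,0,0, 3,0.6,-2.4,0,0, 3,0.4,-1.5,0,0, 3,0.3,-0.8,0,0, 3,0,0,1,0, 3,0,0,2,0, 3,0,0,2,0]'
python3 -m crank '[3,0,0,3,0, 3,0,0,3,0, 3,0,0,2,0, 3,0,0,2,0, 3,0,0,1,0, 3,0,0,0,0, 3,0,0,0,0, 3,0,0,0,0]'
cat > g.py <<'E'
from h import *
z=np.load("chute.npy");s=env.observe();R=np.array(s["tool_rot"])
p=np.array([z[0]+.079*np.cos(z[2])-.01*np.sin(z[2]),z[1]+.079*np.sin(z[2])+.01*np.cos(z[2]),.293]);print("to start, tool cm",R.T@(p-s["position"])*100)
for n in("top","scene"):
    P=optics.get_image(n);cv2.imwrite(f"pics/{n}_{s['time_s']:.1f}.png",P["color"][:,:,::-1])
    for q in("tray_grip","guard","offcut_long_mid","offcut_short_mid"): print(n,q,[(np.round(np.array(r["at"])*[512,384]).tolist(),round(r["score"],2)) for r in spotter.look_for(P,q)[:3]])
E
python3 g.py
```

```text
time_s: 25.2
position: [0.5418, -0.1304, 0.46]
tool_rot: [[0.986, -0.165, 0.0], [-0.165, -0.986, 0.0], [0.0, -0.0, -1.0]]
ft_force: [0.7, -0.2, -6.0]
grip_width: 0.05
gripper_force: 95.4
time_s: 25.87
position: [0.5853, -0.0353, 0.4093]
tool_rot: [[0.986, -0.166, 0.001], [-0.166, -0.986, -0.0], [0.001, 0.0, -1.0]]
ft_force: [0.9, -0.5, -6.0]
grip_width: 0.0502
gripper_force: 95.4
time_s: 26.53
position: [0.5856, -0.0356, 0.3009]
tool_rot: [[0.986, -0.166, 0.002], [-0.166, -0.986, -0.001], [0.002, 0.0, -1.0]]
ft_force: [0.3, -0.3, -6.0]
grip_width: 0.0503
gripper_force: 95.4
to start, tool cm [-0.0825443  -1.08424182  0.79221175]
top tray_grip [([272.0, 139.0], 0.66)]
top guard [([308.0, 185.0], 0.93), ([274.0, 141.0], 0.51)]
top offcut_long_mid [([377.0, 163.0], 0.82)]
top offcut_short_mid []
scene tray_grip [([227.0, 147.0], 0.65)]
scene guard [([283.0, 150.0], 0.69), ([234.0, 193.0], 0.67)]
scene offcut_long_mid [([300.0, 172.0], 0.47)]
scene offcut_short_mid []
```

```bash
python3 -m crank '[3,0,-0.5,0,0, 3,0,-0.6,0.3,0, 3,0,0,0.5,0, 3,0,0,0.5,0, 3,0,0,0.5,0, 3,0,0,0.6,0, 3,0,0,0.6,0, 3,0,0,0,0]' 25
python3 -m crank '[3,-0.4,0,0.55,0, 3,-0.4,0,0.55,0, 3,-0.4,0,0.55,0, 3,-0.4,0,0.55,0, 3,0,0,0,0, 3,0,0,0,0, 3,0,0,0,0, 3,0,0,0,0]'
python3 g.py
```

```text
time_s: 27.7
position: [0.5877, -0.0248, 0.27]
tool_rot: [[0.986, -0.167, 0.003], [-0.167, -0.986, -0.001], [0.003, 0.0, -1.0]]
ft_force: [1.3, -1.0, -0.6]
grip_width: 0.0503
gripper_force: 96.0
time_s: 28.37
position: [0.5751, -0.0224, 0.259]
tool_rot: [[0.986, -0.166, 0.024], [-0.166, -0.986, -0.006], [0.025, 0.002, -1.0]]
ft_force: [-7.1, 3.0, 53.0]
grip_width: 0.0503
gripper_force: 104.4
to start, tool cm [ 1.26036164  0.04577561 -3.36939812]
top tray_grip [([268.0, 156.0], 0.7)]
top guard [([306.0, 186.0], 0.71), ([293.0, 202.0], 0.69)]
top offcut_long_mid [([375.0, 162.0], 0.49)]
top offcut_short_mid []
scene tray_grip [([224.0, 155.0], 0.67), ([286.0, 148.0], 0.51), ([233.0, 162.0], 0.27)]
scene guard [([285.0, 150.0], 0.68)]
scene offcut_long_mid [([298.0, 172.0], 0.49)]
scene offcut_short_mid []
```

```bash
python3 -m crank '[2.9,0,0,-1,0, 2.9,0,0,-1,0, 2.8,0,0,-0.5,0, 2.8,0,0,0,0, 2.8,0,0,0,0, 2.8,0,0,0,0, 2.8,0,0,0,0, 2.8,0,0,0,0]' 30
python3 -c "
from h import *
s=env.observe();print(s['gripper_force'],s['ft_force'],s['wrist_torque'])"
```

```text
time_s: 29.53
position: [0.5713, -0.0219, 0.272]
tool_rot: [[0.986, -0.167, -0.001], [-0.167, -0.986, 0.0], [-0.001, -0.0, -1.0]]
ft_force: [0.1, -0.1, -6.2]
grip_width: 0.05
gripper_force: 97.6
97.61884331703186 [ 0.07113997 -0.1248597  -6.20122105] [-0.00089483  0.02296282 -0.01654549]
```

```bash
python3 -m crank '[4.7,0,0,-0.5,0, 4.7,0,0,-0.5,0, 4.7,0,0,0,0, 4.7,0,0,0,0, 4.8,0,0,0,0, 4.8,0,0,0,0, 4.8,0,0,0,0, 4.8,0,0,0,0]' 25
```

```text
time_s: 30.2
position: [0.5713, -0.0218, 0.2825]
tool_rot: [[0.986, -0.166, -0.0], [-0.166, -0.986, 0.0], [-0.0, -0.0, -1.0]]
ft_force: [-1.3, -0.6, -6.0]
grip_width: 0.0498
gripper_force: 97.6
```

```bash
python3 -m crank '[4.8,0,0,-2.5,0, 4.8,0,0,-4,0, 4.8,0,0,-4,0, 4.8,0,0,-4,0, 4.8,-0.1,1,-3,0, 4.8,-0.25,2.2,-0.5,0, 4.8,-0.35,3.4,0,0, 4.8,-0.4,3.7,0,0]'
python3 -m crank '[4.8,-0.4,3.7,0,0, 4.8,-0.4,3.7,0,0, 4.8,-0.4,3.7,0,0, 4.8,-0.4,3.6,0,0, 4.8,-0.4,3.2,0,0, 4.8,-0.3,2.2,0,0, 4.8,-0.2,0.9,1,0, 4.8,0,0,3,0]'
python3 -m crank '[4.8,0,0,4,0, 4.8,0,0,4,0, 4.8,0,0,4,0, 4.8,0,0,4,0, 4.8,0,0,4,0, 4.8,0,0,4,0, 4.8,0,0,3.5,0, 4.8,0,0,2,0]'
```

```text
time_s: 30.87
position: [0.5433, -0.1219, 0.4631]
tool_rot: [[0.986, -0.164, 0.001], [-0.164, -0.986, -0.0], [0.001, 0.0, -1.0]]
ft_force: [0.7, 0.1, -6.3]
grip_width: 0.0501
gripper_force: 97.6
time_s: 31.53
position: [0.4834, -0.3277, 0.4247]
tool_rot: [[0.985, -0.17, 0.005], [-0.17, -0.985, -0.006], [0.006, 0.005, -1.0]]
ft_force: [1.0, 0.1, -5.6]
grip_width: 0.0502
gripper_force: 97.8
time_s: 32.2
position: [0.4824, -0.3232, 0.1235]
tool_rot: [[0.986, -0.166, -0.004], [-0.166, -0.986, 0.004], [-0.005, -0.003, -1.0]]
ft_force: [-0.2, 0.1, -6.1]
grip_width: 0.0502
gripper_force: 97.4
```

```bash
python3 -m crank '[4.8,0,0,2.2,0, 4.8,0,0,2,0, 4.8,0,0,1.4,0, 4.8,0,0,0.7,0, 4.8,0,0,0.2,0, 6.5,0,0,0,0, 6.5,0,0,0,0, 6.5,0,0,0,0]'
python3 -m crank '[6.5,0,0,0,0, 3,0,0,0,0, 3,0,0,0,0, 3,0,0,0,0, 3,0,0,0,0, 3,0,0,0,0, 3,0,0,0,0, 3,0,0,0,0]' 22
python3 -m crank '[3,0,0,-1,0, 3,0,0,-2,0, 3,0,0,-3,0, 3,0,0,-4,0, 3,0,0,-4,0, 3,0,0,-4,0, 3,0,0,-4,0, 3,0,0,-4,0]'
```

```text
time_s: 32.87
position: [0.4843, -0.3252, 0.0637]
tool_rot: [[0.986, -0.166, 0.002], [-0.166, -0.986, -0.002], [0.002, 0.002, -1.0]]
ft_force: [0.7, -0.6, -0.7]
grip_width: 0.0652
gripper_force: 0.0
time_s: 33.53
position: [0.484, -0.3246, 0.0632]
tool_rot: [[0.986, -0.166, 0.001], [-0.166, -0.986, -0.001], [0.001, 0.0, -1.0]]
ft_force: [-0.1, 2.3, 6.4]
grip_width: 0.0513
gripper_force: 23.2
time_s: 34.2
position: [0.483, -0.3238, 0.3242]
tool_rot: [[0.986, -0.166, -0.002], [-0.166, -0.986, 0.001], [-0.002, -0.001, -1.0]]
ft_force: [1.5, -0.9, -5.8]
grip_width: 0.0509
gripper_force: 25.7
```

```bash
python3 -m crank '[3,0,0,-4,0, 3,0,0,-4,0, 3,0,0,-3,0, 3,0,0,-2,0, 3,0.1,-0.8,-1,0, 3,0.3,-1.6,0,0, 3,0.4,-2.4,0,0, 3,0.5,-3,0,0]'
python3 -m crank '[3,0.6,-3.4,0,0, 3,0.6,-3.4,0,0, 3,0.6,-3.4,0,0, 3,0.6,-3.4,0,0, 3,0.5,-3.2,0,0, 3,0.4,-2.6,0,0, 3,0.3,-1.9,0,0, 3,0.2,-1,0,0]'
python3 -m crank '[3,0.1,-0.4,1,0, 3,0,0,2,0, 3,0,0,3,0, 3,0,0,3,0, 3,0,0,3,0, 3,0,0,2,0, 3,0,0,1,0, 3,0,0,0,0]'
python3 -c "
from h import *
z=np.load('chute.npy');s=env.observe();R=np.array(s['tool_rot'])
p=np.array([z[0]+.079*np.cos(z[2])-.01*np.sin(z[2]),z[1]+.079*np.sin(z[2])+.01*np.cos(z[2]),.299]);print('to start, tool cm',R.T@(p-s['position'])*100)"
```

```text
time_s: 34.87
position: [0.5093, -0.25, 0.4615]
tool_rot: [[0.986, -0.169, -0.003], [-0.169, -0.986, 0.002], [-0.003, -0.001, -1.0]]
ft_force: [0.0, 0.4, -6.0]
grip_width: 0.0514
gripper_force: 25.7
time_s: 35.53
position: [0.5844, -0.0338, 0.462]
tool_rot: [[0.986, -0.164, -0.002], [-0.164, -0.986, 0.001], [-0.002, -0.001, -1.0]]
ft_force: [0.0, 0.1, -5.9]
grip_width: 0.0511
gripper_force: 25.7
time_s: 36.2
position: [0.5846, -0.0328, 0.3095]
tool_rot: [[0.986, -0.167, -0.007], [-0.167, -0.986, 0.002], [-0.007, -0.0, -1.0]]
ft_force: [-1.0, -0.3, -6.0]
grip_width: 0.0513
gripper_force: 25.7
to start, tool cm [ 0.07297544 -0.82736934  1.04611307]
```

```bash
python3 -m crank '[3,0,-0.4,0.3,0, 3,0,-0.4,0.4,0, 3,0,0,0.5,0, 3,0,0,0.6,0, 3,0,0,0.6,0, 3,0,0,0.5,0, 3,0,0,0.5,0, 3,0,0,0,0]'
python3 -m crank '[3,-0.44,0,0.55,0, 3,-0.44,0,0.55,0, 3,-0.44,0,0.55,0, 3,-0.44,0,0.55,0, 3,0,0,0,0, 3,0,0,0,0, 3,0,0,0,0, 3,0,0,0,0]'
python3 -c "
from h import *
s=env.observe();print(s['wrist_torque'])"
```

```text
time_s: 36.87
position: [0.5868, -0.0245, 0.2773]
tool_rot: [[0.986, -0.167, -0.002], [-0.167, -0.986, 0.0], [-0.002, -0.0, -1.0]]
ft_force: [-0.6, 0.9, -5.8]
grip_width: 0.0508
gripper_force: 25.7
time_s: 37.53
position: [0.5689, -0.0214, 0.2602]
tool_rot: [[0.986, -0.166, 0.002], [-0.166, -0.986, -0.001], [0.003, 0.001, -1.0]]
ft_force: [-12.4, 2.0, 12.9]
grip_width: 0.0518
gripper_force: 32.5
[ 0.28411361  1.77062993 -0.08010007]
```

```bash
python3 -m crank '[3,-0.44,0,0.55,0, 3,-0.44,0,0.55,0, 3,-0.44,0,0.55,0, 3,-0.44,0,0.55,0, 3,0,0,0,0, 3,0,0,0,0, 3,0,0,0,0, 3,0,0,0,0]'
python3 g.py
```

```text
time_s: 38.2
position: [0.5516, -0.0173, 0.2365]
tool_rot: [[0.986, -0.166, 0.001], [-0.166, -0.986, 0.002], [0.0, -0.002, -1.0]]
ft_force: [-8.6, 7.4, 5.6]
grip_width: 0.0515
gripper_force: 35.5
to start, tool cm [ 3.57727438  0.13901421 -5.65181474]
top tray_grip []
top guard [([308.0, 189.0], 0.97)]
top offcut_long_mid [([377.0, 164.0], 0.85)]
top offcut_short_mid [([274.0, 167.0], 0.44)]
scene tray_grip [([224.0, 153.0], 0.75)]
scene guard [([289.0, 152.0], 0.9), ([237.0, 199.0], 0.39)]
scene offcut_long_mid [([300.0, 175.0], 0.62)]
scene offcut_short_mid [([286.0, 149.0], 0.16)]
```

```bash
python3 -m crank '[3,-0.2,0.1,0.5,0, 3,-0.1,0.1,0.5,0, 3,-0.1,0,0.4,0, 3,0,0,0.2,0, 3,0,0,0,0, 3,0,0,0,0, 3,0,0,0,0, 3,0,0,0,0]'
python3 g.py; python3 -c "
from h import *
s=env.observe();print(s['wrist_torque'],s['ft_force'])"
```

```text
time_s: 39.37
position: [0.5461, -0.0173, 0.2208]
tool_rot: [[0.986, -0.165, -0.002], [-0.165, -0.986, 0.004], [-0.002, -0.004, -1.0]]
ft_force: [-15.3, 11.1, 11.9]
grip_width: 0.0514
gripper_force: 41.4
to start, tool cm [ 4.10050161  0.0382601  -7.22819334]
top tray_grip []
top guard [([308.0, 187.0], 0.58)]
top offcut_long_mid [([375.0, 162.0], 0.51)]
top offcut_short_mid []
scene tray_grip [([229.0, 163.0], 0.78)]
scene guard [([286.0, 148.0], 0.73), ([150.0, 260.0], 0.38)]
scene offcut_long_mid [([244.0, 221.0], 0.64)]
scene offcut_short_mid [([243.0, 221.0], 0.55), ([287.0, 150.0], 0.21)]
[ 2.11228928  1.99236865 -0.12064736] [-15.59748662  10.74385613  12.30067886]
```

```bash
python3 -m crank '[3,0.2,0.1,-0.8,0, 3,0.3,0.2,-1.5,0, 3,0.3,0,-2,0, 3,0.3,0,-2.5,0, 3,0,0,-2.5,0, 3,0,0,-1,0, 3,0,0,0,0, 3,0,0,0,0]'
python3 - <<'E'
from h import *
z=np.load("chute.npy");s=env.observe();print(s['wrist_torque'],s['ft_force'])
S=optics.get_image("scene");cv2.imwrite("pics/e.png",S["color"][:,:,::-1])
for b in[(-130,48,12),(-92,48,12),(-40,30,12),(0,0,0)]: print(b,proj(S,cw(z,*b)).round())
W=optics.get_image("wrist");cv2.imwrite("pics/ew.png",W["color"][:,:,::-1])
for n in("offcut_long_mid","offcut_short_mid"):
  for P in(S,W):
    print(n,[(np.round(np.array(r["at"])*[512,384]).tolist(),round(r["score"],2)) for r in spotter.look_for(P,n)[:3]])
for b in[(-130,48,12),(-92,48,12),(-40,30,12),(0,0,0)]: print(b,proj(W,cw(z,*b)).round())
E
```

```text
time_s: 40.53
position: [0.5586, -0.0248, 0.322]
tool_rot: [[0.986, -0.167, 0.002], [-0.166, -0.986, -0.0], [0.002, 0.0, -1.0]]
ft_force: [0.2, -0.1, -2.5]
grip_width: 0.0511
gripper_force: 39.9
[0.02756897 0.11416182 0.00954594] [ 0.16158945 -0.11181782 -2.51483516]
(-130, 48, 12) [252. 235.]
(-92, 48, 12) [248. 225.]
(-40, 30, 12) [246. 209.]
(0, 0, 0) [249. 198.]
offcut_long_mid [([247.0, 234.0], 0.75), ([298.0, 172.0], 0.63)]
offcut_long_mid [([492.0, 65.0], 0.88)]
offcut_short_mid []
offcut_short_mid []
(-130, 48, 12) [227. 263.]
(-92, 48, 12) [226. 248.]
(-40, 30, 12) [237. 225.]
(0, 0, 0) [260. 198.]
```

```bash
python3 -m crank '[3,0,0,-1.5,0, 3,0,0,-3,0, 3,0,0,-4,0, 3,0,0,-4,0, 3,0,0,-3,0, 3,0,0.6,-2,0, 3,-0.3,1.4,-0.5,0, 3,-0.5,2.4,0,0]'
python3 -m crank '[3,-0.7,3.2,0,0, 3,-0.7,3.4,0,0, 3,-0.8,3.4,0,0, 3,-0.8,3.4,0,0, 3,-0.8,3.4,0,0, 3,-0.8,3.2,0,0, 3,-0.7,2.6,0,0, 3,-0.5,2,0,0]'
python3 -m crank '[3,-0.3,1.3,1,0, 3,-0.1,0.5,2,0, 3,0,0,3.5,0, 3,0,0,4,0, 3,0,0,4,0, 3,0,0,4,0, 3,0,0,4,0, 3,0,0,4,0]'
python3 - <<'E'
from h import *
z=np.load("chute.npy");s=env.observe();R=np.array(s["tool_rot"]);print(s['wrist_torque'],s['ft_force'],s['position'])
print("to contact start", R.T@(np.array([.44,-.317,.10])-s["position"])*100)
T=optics.get_image("top")
for n in("offcut_long_mid","offcut_short_mid"):
    print(n,[(np.round(np.array(r["at"])*[512,384]).tolist(),round(r["score"],2)) for r in spotter.look_for(T,n)[:3]])
for b in[(-130,48,12),(-92,48,12),(-40,30,12),(0,0,0)]: print(b,proj(T,cw(z,*b)).round())
E
```

```text
time_s: 41.5
position: [0.5439, -0.0662, 0.5027]
tool_rot: [[0.987, -0.164, 0.003], [-0.164, -0.987, -0.001], [0.003, 0.0, -1.0]]
ft_force: [0.3, -0.5, -3.7]
grip_width: 0.0514
gripper_force: 39.9
time_s: 42.17
position: [0.4441, -0.3019, 0.5011]
tool_rot: [[0.986, -0.168, -0.001], [-0.168, -0.986, 0.001], [-0.001, -0.0, -1.0]]
ft_force: [-0.0, 0.4, -2.8]
grip_width: 0.0513
gripper_force: 39.9
time_s: 42.83
position: [0.4378, -0.3164, 0.2347]
tool_rot: [[0.986, -0.166, 0.0], [-0.166, -0.986, -0.0], [0.0, 0.0, -1.0]]
ft_force: [1.7, -1.6, -2.2]
grip_width: 0.0514
gripper_force: 39.9
[ 0.02852302  0.05611245 -0.05449713] [ 1.65603736 -1.64894572 -2.19217149] [ 0.43780774 -0.31635136  0.23472445]
to contact start [ 0.22640723  0.02583832 13.47245771]
offcut_long_mid [([376.0, 161.0], 0.82)]
offcut_short_mid [([276.0, 182.0], 0.29)]
(-130, 48, 12) [246. 231.]
(-92, 48, 12) [247. 220.]
(-40, 30, 12) [255. 205.]
(0, 0, 0) [267. 193.]
```

```bash
python3 -m crank '[3,0,0,3.5,0, 3,0,0,3,0, 3,0,0,3,0, 3,0,0,2,0, 3,0,0,1,0, 3,0,0,0.6,0, 3,0,0,0,0, 3,0,0,0,0]'
python3 -m crank '[3,0.6,0,0.4,0, 3,0.6,0,0.4,0, 3,0.6,0,0.4,0, 3,0.6,0,0.4,0, 3,0.6,0,0.4,0, 3,0.6,0,0.4,0, 3,0,0,0,0, 3,0,0,0,0]'
python3 -c "
from h import *
s=env.observe();print(s['wrist_torque'],s['ft_force'])"
```

```text
time_s: 43.65
position: [0.4393, -0.318, 0.1077]
tool_rot: [[0.986, -0.166, 0.003], [-0.166, -0.986, -0.003], [0.003, 0.002, -1.0]]
ft_force: [-0.0, -0.2, -1.8]
grip_width: 0.0516
gripper_force: 39.6
time_s: 44.32
position: [0.4739, -0.3226, 0.0812]
tool_rot: [[0.986, -0.166, -0.001], [-0.166, -0.986, 0.001], [-0.001, -0.0, -1.0]]
ft_force: [0.3, 0.2, -3.0]
grip_width: 0.0511
gripper_force: 39.6
[ 0.0174292   0.08121766 -0.03412281] [ 0.25382985  0.24909291 -3.00473526]
```

```bash
python3 -m crank '[3,0.4,0,0.35,0, 3,0.4,0,0.35,0, 3,0.4,0,0.3,0, 3,0.4,0,0.3,0, 3,0.2,0,0.2,0, 3,0,0,0,0, 3,0,0,0,0, 3,0,0,0,0]'
python3 -c "
from h import *
s=env.observe();print(s['wrist_torque'],s['ft_force'],s['position'])"
```

```text
time_s: 44.98
position: [0.4951, -0.3264, 0.072]
tool_rot: [[0.986, -0.166, 0.01], [-0.166, -0.986, -0.005], [0.011, 0.003, -1.0]]
ft_force: [3.4, 8.6, 31.5]
grip_width: 0.0515
gripper_force: 46.7
[ 1.92020817 -0.52209779 -0.11542685] [ 3.41709612  8.55530729 31.50760977] [ 0.49512577 -0.32641309  0.0719554 ]
```

```bash
python3 -m crank '[3,0,0,-1,0, 3,0,0,-1.5,0, 3,-2,0.3,0,0, 3,-2.5,0.3,0,0, 3,-2.5,0.2,0,0, 3,-1.5,0.2,0,0, 3,0,0,0.8,0, 3,0,0,0.8,0]'
python3 -m crank '[3,0.7,0,0.4,0, 3,0.7,0,0.3,0, 3,0.7,0,0.2,0, 3,0.7,0,0.1,0, 3,0.7,0,0.1,0, 3,0.7,0,0,0, 3,0,0,0,0, 3,0,0,0,0]'
python3 -c "
from h import *
s=env.observe();print(s['wrist_torque'],s['ft_force'],s['position'])"
```

```text
time_s: 45.65
position: [0.4066, -0.3225, 0.076]
tool_rot: [[0.986, -0.168, 0.003], [-0.168, -0.986, -0.002], [0.003, 0.002, -1.0]]
ft_force: [4.2, -1.3, 5.8]
grip_width: 0.0509
gripper_force: 43.8
time_s: 46.32
position: [0.4483, -0.3285, 0.0643]
tool_rot: [[0.986, -0.166, 0.001], [-0.166, -0.986, -0.0], [0.001, -0.0, -1.0]]
ft_force: [1.8, 0.9, 0.7]
grip_width: 0.0512
gripper_force: 44.2
[ 0.12495521 -0.26981545  0.01136827] [1.77626743 0.92428559 0.7107479 ] [ 0.44833753 -0.32851183  0.06433551]
```

```bash
python3 -m crank '[3,0.3,0,0.1,0, 3,0,0,0,0, 7,0,0,0,0, 7,0,0,0,0, 8.5,0,0,0,0, 8.5,0,0,0,0, 8.5,0,0,0,0, 8.5,0,0,0,0]'
python3 -m crank '[8.5,0,0,-1,0, 8.5,0,0,-2,0, 8.5,0,0,-3,0, 8.5,0,0,-4,0, 8.5,0,0,-4,0, 8.5,0,0,-4,0, 8.5,0,0,-4,0, 8.5,0,0,-4,0]'
python3 -m crank '[8.5,-1,0,0,0, 8.5,-2,0,0,0, 8.5,-2,0,0,0, 8.5,-2,0,0,0, 8.5,-1,0,0,0, 8.5,0,0,0,0, 8.5,0,0,0,0, 8.5,0,0,0,0]'
python3 - <<'E'
from h import *
z=np.load("chute.npy");s=env.observe();print(s["position"],s["ft_force"])
I={n:optics.get_image(n) for n in("wrist","scene","top")}
for n,P in I.items():
  cv2.imwrite(f"pics/f_{n}.png",P["color"][:,:,::-1])
  for q in("tray_grip","offcut_long_mid","offcut_short_mid","guard_bar","flap_post","pliers_1","gauge"):
    print(n,q,[(np.round(np.array(r["at"])*[512,384]).tolist(),round(r["score"],2),(onz(P,r["at"],.092)[:2].round(3).tolist() if q=="tray_grip" else "")) for r in spotter.look_for(P,q)[:3]])
  for b in[(-170,48,12),(-130,48,12),(-92,48,12),(-40,30,12),(53,-28,64),(60,-147,213)]: print("  ",b,proj(P,cw(z,*b)).round())
E
```

```text
time_s: 46.98
position: [0.4504, -0.3291, 0.0637]
tool_rot: [[0.986, -0.167, 0.0], [-0.167, -0.986, -0.0], [0.0, 0.0, -1.0]]
ft_force: [-0.5, -0.4, -0.6]
grip_width: 0.0851
gripper_force: 0.0
time_s: 47.65
position: [0.4499, -0.3283, 0.3268]
tool_rot: [[0.986, -0.166, 0.001], [-0.166, -0.986, -0.001], [0.001, 0.001, -1.0]]
ft_force: [0.0, -0.3, 0.3]
grip_width: 0.0846
gripper_force: 0.0
time_s: 48.32
position: [0.3721, -0.3159, 0.3237]
tool_rot: [[0.986, -0.166, 0.0], [-0.166, -0.986, -0.0], [0.0, 0.0, -1.0]]
ft_force: [1.0, 0.3, 0.1]
grip_width: 0.0852
gripper_force: 0.0
[ 0.3721236  -0.31586178  0.32372329] [0.95513495 0.3110583  0.07121938]
wrist tray_grip [([255.0, 66.0], 0.61, [0.472, -0.332])]
wrist offcut_long_mid []
wrist offcut_short_mid [([8.0, 194.0], 0.88, '')]
wrist guard_bar []
wrist flap_post []
wrist pliers_1 []
wrist gauge []
   (-170, 48, 12) [ 10. 194.]
   (-130, 48, 12) [ -5. 174.]
   (-92, 48, 12) [-22. 153.]
   (-40, 30, 12) [-34. 119.]
   (53, -28, 64) [-71.  62.]
   (60, -147, 213) [-49. 173.]
scene tray_grip [([318.0, 193.0], 0.88, [0.397, -0.244])]
scene off
[... 329 characters left out ...]
 (-130, 48, 12) [252. 235.]
   (-92, 48, 12) [248. 225.]
   (-40, 30, 12) [246. 209.]
   (53, -28, 64) [254. 173.]
   (60, -147, 213) [299. 138.]
top tray_grip [([365.0, 207.0], 0.72, [0.464, -0.314])]
top offcut_long_mid [([376.0, 162.0], 0.79, ''), ([241.0, 228.0], 0.62, '')]
top offcut_short_mid [([247.0, 234.0], 0.59, '')]
top guard_bar [([306.0, 183.0], 0.9, '')]
top flap_post [([278.0, 179.0], 0.69, ''), ([145.0, 197.0], 0.48, '')]
top pliers_1 [([342.0, 245.0], 0.51, '')]
top gauge [([188.0, 244.0], 0.44, '')]
   (-170, 48, 12) [244. 242.]
   (-130, 48, 12) [246. 231.]
   (-92, 48, 12) [247. 220.]
   (-40, 30, 12) [255. 205.]
   (53, -28, 64) [278. 184.]
   (60, -147, 213) [325. 207.]
```

Run:
```python
from h import *
P=optics.get_image("wrist");g=P["color"].max(2)
for c in([.4525,-.329],[.46,-.33],[.47,-.332]):
  print(c,proj(P,[*c,.110]).round(),proj(P,[*c,.074]).round())
n,l,st,ce=cv2.connectedComponentsWithStats((g<40).astype(np.uint8))
for i in range(1,n):
    if st[i,4]>60 and st[i,1]<200: print(st[i],ce[i].round(1))
x=slice(180,340)
hsv=cv2.cvtColor(P["color"],cv2.COLOR_RGB2HSV);m=((hsv[:,:,2]>130)&(hsv[:,:,1]<45)).astype(np.uint8)
n,l,st,ce=cv2.connectedComponentsWithStats(m)
for i in range(1,n):
    if st[i,4]>200 and st[i,1]<200: print("light",st[i],ce[i].round(1))
t=np.radians(-9.5)
for a,b,h in[(67,38,30),(67,-38,30),(-67,38,4),(-67,-38,4)]:
    print(proj(P,[.4525+(a*np.cos(t)-b*np.sin(t))/1000,-.329+(a*np.sin(t)+b*np.cos(t))/1000,h/1000]).round())
```

```text
[0.4525, -0.329] [255.  84.] [255.  85.]
[0.46, -0.33] [255.  76.] [255.  78.]
[0.47, -0.332] [255.  66.] [256.  69.]
light [  127     0   216   217 15731] [227.1  84.9]
light [  208    22   304   328 46716] [379.3 219.8]
light [163  76  15  43 233] [169.3  94.2]
light [   0   96  103  120 5030] [ 45.5 167.2]
light [269 132  57  40 788] [298.  148.1]
[226.  31.]
[285.  31.]
[230. 134.]
[281. 134.]
```

Run:
```python
import cv2
g=cv2.cvtColor(cv2.imread("pics/f_wrist.png"),cv2.COLOR_BGR2GRAY)[10:156,206:306]
g=cv2.resize(g,(25,36),interpolation=cv2.INTER_AREA)
for i,r in enumerate(g): print(10+i*4," ".join(f"{v:3d}" for v in r))
```

```text
10 142 140 150 154 137 138 222 214 217 219 219 216 216 216 213 212 212 209 206 190 125 138 141 143 137
14 143 142 147 150 135 147 183  91 104 103 109 103 108 110 111 110 109 109 110 206 113 134 140 143 140
18 153 142 142 145 137 150 189 149 243 244 244 238 239 237 234 231 230 227 215 205 106 133 139 144 147
22 154 154 149 150 144 155 191 160 248 248 248 247 248 248 248 247 247 247 227 203 104 134 138 144 151
26 156 160 149 147 148 151 192 157 248 248 249 248 248 248 249 247 248 248 228 204 111 128 139 151 156
30 156 153 147 145 148 155 199 161 248 249 249 248 249 249 249 248 248 248 227 205 115 142 144 155 159
34 160 153 154 153 156 160 194 164 249 250 250 249 249 249 250 248 249 249 220 192 125 141 139 153 157
38 159 159 157 154 151 160 195 160 249 250 250 250 250 250 250 249 249 249 224 190 125 146 144 154 157
42 157 161 155 151 150 159 196 168 251 251 251 250 250 250 250 249 250 249 222 185 147 151 146 157 157
46 158 167 159 157 155 163 197 154 249 251 251 251 251 251 251 249 250 250 223 182 132 155 157 161 156
50 158 161 162 162 162 167 197 168 251 251 251 251 251 250 251 249 250
[... 1920 characters left out ...]
 174 176 175 176 171 132  94  91  90  90  91 124 106  90  91 105  93  92  92
130 161 168 172 182 226 190 152 175 177 177 136  94  93  92  92 111 160 169 168 155 141 157 124  93  93
134 163 170 177 189 218 229 133 180 178 142  96  93  94  93  92 101 156 175 173 175 175 182 182 131  94
138 163 170 177 201 221 235 147 178 148  93  93  93  91  92  92  90  94 152 166 170 174 180 182 183 170
142 170 173 176 208 227 233 176 126 100  93  95  93  91  91  90  89  89  96 160 172 174 181 183 183 184
146 171 176 177 218 229 227 218  92  93  92  92  93  94  94  92  92  92  89 101 158 174 178 180 181 181
150 173 176 176 217 237 215 230 129 110  93  91  94  95  92  93  92  92  90  90  96 164 180 181 177 181
```

```bash
python3 -c "
from rig import env
print(env.close_job())"
```

```text
the job is handed in; nothing more can be done
None
```

The job is handed in at about 48 s of the 72 s, but the hand-in returned no verdict. By my last readings the guard stands open, the flap lies to the right and both offcuts are in the left lane. The empty tray stands upright and released on the worktop, about 2 cm from where it started and turned about 39°.

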